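# Seat the mirror carrier on its three-ball base and shut the keeper

### The arm

A 7-joint arm with a two-finger parallel gripper is mounted at the origin on the work surface. World frame = base frame: x ahead of the robot, y to its left, z up, the work surface at z = 0. Lengths are in m, angles in rad, forces in N, time in s.
With the tool pointing down it reaches from about 0.4 to 0.85 m from the base axis. Payload 10.4 kg.
Tool frame: the origin (TCP) lies at the very end of the fingers, on their centre line; the grasp point (between the pads) lies 19 mm behind it (manip.grip_depth is the distance from the TCP to the grasp point, in m); z points along the fingers, x is the direction in which the jaws open and shut, and the axes are right-handed (so a half turn about z gives the same grasp; the last joint's range is limited). The gripper opens to 85 mm and grips with 20 to 120 N. Pads are 22 mm wide; open, the fingers measure 114 mm over their backs; the gripper's body (76 mm by 85 mm) begins 54 mm behind the grasp point. The pads swing forward as they close: fully open they stand 13 mm farther back than shut.
Start: joints at [-1.248, 0.332, -0.065, 1.46, 0.022, 1.35, -0.088], TCP at [0.212, 0.588, 0.231] pointing down, gripper open.
Joint ranges: [-2.6, 2.6], [-0.5, 2.12], [-1.47, 1.34], [0.16, 2.42], [-1.27, 4.41], [0.06, 2.06], [-2.6, 2.6]. Speed limits (rad/s): [2.22, 2.22, 2.79, 2.79, 3.14, 3.14, 3.14].

### API

Orientations are given as a unit quaternion [x, y, z, w].
In Python, from workcell import manip, cams gives the robot as it stands. The module is installed in compiled form; this text tells all that it offers.
- The arm moves only by the tool move_arm, never from a script. Its arguments are lists of equal length, an entry for each row: "claw": the opening, from 0 (shut) to 1 (fully open); "dp": the shift along the tool's x, y, z as a fraction of full scale, a list of three; "turn": the turn, a rotation vector about the tool's x, y, z as a fraction of full scale, a list of three. A call has 1 to 8 rows; each row shifts and turns the commanded pose from where the row before left it, along the tool's axes as they then stand; what a row does not reach is not made up. Full scale, the value 1, is 200 mm for a shift and 45 degrees for a turn. A row lasts 1/12 s, in which the tool goes at most 41.7 mm and 7.16 degrees, less where a joint would pass 70% of its speed; a pose out of reach is approached as far as the arm can. A call with a number of a shift or a turn outside -1 to 1 is refused whole. A call with a gripper value outside its range is refused whole. The fingers move at their own pace and stop on an object; "grip_force" is the grip in N (left out, the last holds). Time passes only in rows, so rows that do not move let the fingers close. It gives the time, the measured TCP pose, the force and the opening at its end, in the units of the state.
- manip.get_obs(): the state, without advancing time (a new reading comes with each control period).
- cams.camera(name): name is "scene" or "side" or "wrist"; returns the picture (400x640x3 uint8, red, green, blue); there is no depth.
- cams.camera_info(name): a dict with "fx", "fy", "cx", "cy" (pixels), "pose" (4x4, takes a point from camera to world coordinates); the wrist camera has in their place "tool_from_camera" (4x4, takes a point from camera to tool coordinates, whose origin is the TCP and whose axes are the tool frame's). Camera axes: x right, y down, z forward; pixel columns grow to the right and rows downward; lengths in m; the calibration is good to about 2 mm. A picture is of the moment at which its call begins: read the wrist's pose just before it. camera_info takes no time and is no camera call.
- manip.hand_in(): hands the job in, once; it reports no verdict.
The state is a dict: "clock": time; "joint_pos": joint angles; "joint_velocities": joint speeds; "tau": joint torques, N m; "position": TCP position; "ee_rot": TCP orientation; "ft_force": force on the tool from outside, world axes, zero at the start; "torque": the same for the moment, N m; "grip_width": opening from 0.0 (shut) to 1.0 (fully open).
Only numpy, scipy, OpenCV 4.12 (cv2) and the standard library are available. Lean on these libraries where they do the work, as an engineer would, in place of code of your own. Each camera call takes 0.05 s, during which the arm holds its last target.

### The job

Pick the mirror carrier up off the rubber rest by its black fin and seat it on the three balls of the aluminium base, mirror end over the pair of balls, pressing it down past the sprung rollers under control (do not drop it) until the springs pull it fully home on all three balls. Then swing the keeper bar over its edge until it clicks shut into its detent, and leave the bottle, the bin and the screwdriver where they are.

Things in the scene. Friction and masses are not known exactly. Their poses are not given: they have to be found in the camera images.
- carrier_fin (a point): grasp point of the loose mirror carrier (0.5 kg): in the mid-plane of its black fin, 56 mm long (x, +-28 mm of this point), 16 mm thick (y), its top 18 mm above this point. The fin stands on the carrier's plate, whose top face is 27 mm below this point; the underside of its feet is 48 mm below. z up; the mirror stands towards +x.
- carrier_plate (a point): centre of the carrier's aluminium plate, half-way up: 120 (x) x 100 (y) x 10 mm, ends at +-x rounded; carrier_fin is 8 mm towards -x and 32 mm higher. Three dark vee feet (underside 16 mm below this point) sit on the base's three balls, centring themselves from up to 6 mm off. Same axes as the fin.
- mirror (a point): middle of the upright round mirror in its dark rim, across the carrier's +x end: 50 mm across, 12 mm thick, its top 76 mm above the feet's underside; 40 mm from the plate's centre along +x.
- base: fixed three-ball base: aluminium slab 236 (x) x 150 (y) x 14 mm, origin on the bench below the middle of the balls. Three polished (slippery) steel balls, 20 mm across, tops 40 mm above the bench: one at x = -40 mm, y = 0, a pair at x = +40 mm, y = +-32 mm. Keeper along the +y side.
- seat (a point): where carrier_fin lies when the carrier is fully home on the base, x axis in line with the fin's; 82 mm above the bench.
- rollers (a point): midpoint between the two small white rollers on sprung arms at the base's x ends (57 mm above the bench). The carrier's rounded ends are pushed down between them: they meet about 16 mm above home and about carry its weight; 3 to 15 N more downwards, kept level, presses it past. From about 7 mm above home the rollers pull it home and hold it.
- keeper (a joint): angle of the keeper bar in rad: 0 shut (along the +y edge of the seated carrier, 3 mm above its plate), growing counter-clockwise seen from above as it swings away; at most 1.7; light friction holds it. Near 0.1 its tip meets a sprung ball on the catch post; 3 to 5 N at the knob takes it past, then it is pulled to 0 and held. It cannot shut over a carrier that is not home.
- keeper_knob (a point): on the upright black knob (16 mm across, from 68 to 109 mm above the bench) near the free end of the steel keeper bar (14 wide, 10 thick, underside 58 mm above the bench). The point is 150 mm from the hinge axis, 91 mm above the bench. x axis along the bar, away from the hinge.
- keeper_hinge (a point): on the keeper's upright hinge axis, level with keeper_knob, above a steel post at the base's corner; x axis along the bar.
- rest: fixed grey rubber rest, 160 x 150 x 12 mm, on which the carrier stands at the start; origin at the centre of its underside.
- flask_mid (a point): bystander: amber bottle, 64 mm across, 150 mm tall; point at its centre.
- bin_mid (a point): bystander: open white plastic bin, 120 x 90 x 50 mm; point at its centre.
- driver_grip (a point): bystander: grey-handled screwdriver 180 mm long lying on the bench; point in its handle.
There are look-alikes about, which are no part of the job. What is shaped like the part that bears carrier_fin but yellow is not meant.

How it is judged:
On the way:
1. the carrier is fully home on the three balls (distance between carrier_fin and seat below 0.0025 m and angle between the x axis of carrier_fin and the x axis of seat, either way round below 0.03 rad and angle between carrier_fin's own z axis and vertical below 0.025 rad), for 0.2 s.
At the end, for the whole second after the job is handed in: The carrier is home: its fin point within 2.5 mm of the seat point, yaw within 0.03 rad of the base, tilted less than 0.025 rad; and the keeper is shut in its detent (joint below 0.025 rad) (all of step 1 and value of joint keeper below 0.025 rad); the robot touches nothing.
It fails at once if the carrier is dropped onto the base (faster than 0.45 m/s within 40 mm of home) (distance between carrier_fin and seat below 0.04 m and linear speed of carrier above 0.45 m/s).
It fails at once if a bystander is moved more than 30 mm (distance of any of flask_mid, bin_mid, driver_grip from where it was at the start of the episode above 0.03 m).
It also fails if it takes over 58 s, if anything falls off the work surface, if the arm or the gripper's body presses on something with over 40 N, if the wrist force passes 120 N, or if a joint passes its speed limit or range.

## Working session

There is one attempt and no reset: what is moved stays moved. The work goes in short steps, Python scripts to look and compute and a tool call to move; the robot and the scene stay as the last step left them, time stands still between calls to the robot, and variables do not carry over. Pictures are saved under pics/ and viewed, and the job is handed in when it is done.

Besides the shell and the picture viewer there is one more tool, called after ">>>" as name(argument=value, ...) on one line, values as JSON. move_arm: Moves the arm, as the interface text tells. Shift numbers are shares of 200 mm and turn numbers shares of 45 degrees, none past 1 either way. Its arguments: {"type":"object","properties":{"claw":{"type":"array","items":{"type":"number"}},"dp":{"type":"array","items":{"type":"array","items":{"type":"number"}}},"turn":{"type":"array","items":{"type":"array","items":{"type":"number"}}},"grip_force":{"type":"number"}},"required":["claw","dp","turn"]}

```bash
mkdir -p pics; python3 - <<'E'
from workcell import manip,cams
import cv2,numpy as np
print(manip.get_obs(), manip.grip_depth)
for n in ["scene","side","wrist"]:
    i=cams.camera_info(n); print(n,{k:np.round(v,4).tolist() for k,v in i.items()})
    cv2.imwrite(f"pics/{n}0.png",cams.camera(n)[:,:,::-1])
E
```

```text
{'clock': 0.0, 'joint_pos': array([-1.24760387,  0.33286819, -0.0647295 ,  1.46095354,  0.02160349,
        1.34990262, -0.08849535]), 'joint_velocities': array([ 0.00033049,  0.00047242, -0.00060703, -0.00154844,  0.0005119 ,
       -0.00053237, -0.00042713]), 'tau': array([ 5.65003902e-04, -6.25461173e+01,  4.93400835e-02, -3.91581059e+01,
        1.61732017e-02,  1.04894087e-02, -1.56532349e-05]), 'position': array([0.21169924, 0.58764793, 0.23051248]), 'ee_rot': array([ 8.18196281e-01,  5.74938545e-01, -5.69259186e-04,  4.37411687e-04]), 'ft_force': array([-0.29483125,  0.07664344, -0.6197637 ]), 'torque': array([ 0.01351042, -0.00083187, -0.02681643]), 'grip_width': 0.9981220370940855} 0.0187
scene {'fx': 377.0658, 'fy': 377.0658, 'cx': 315.7996, 'cy': 206.3845, 'pose': [[0.3468, 0.7709, -0.5343, 1.1406], [0.9378, -0.2767, 0.2095, -0.2203], [0.0136, -0.5738, -0.8189, 1.009], [0.0, 0.0, 0.0, 1.0]]}
side {'fx': 514.7984, 'fy': 514.7984, 'cx': 315.0902, 'cy': 208.8104, 'pose': [[0.9883, -0.1202, 0.0943, 0.452], [-0.1515, -0.69, 0.7078, -0.8697], [-0.02, -0.7138, -0.7001, 0.9481], [0.0, 0.0, 0.0, 1.0]]}
wrist {'fx': 326.4666, 'fy': 326.4666, 'cx': 321.0198, 'cy': 196.4086, 'tool_from_camera': [[1.0, -0.0003, -0.0012, -0.0007], [0.0007, 0.9516, 0.3075, -0.0794], [0.001, -0.3075, 0.9516, -0.1421], [0.0, 0.0, 0.0, 1.0]]}
```

View pics/scene0.png

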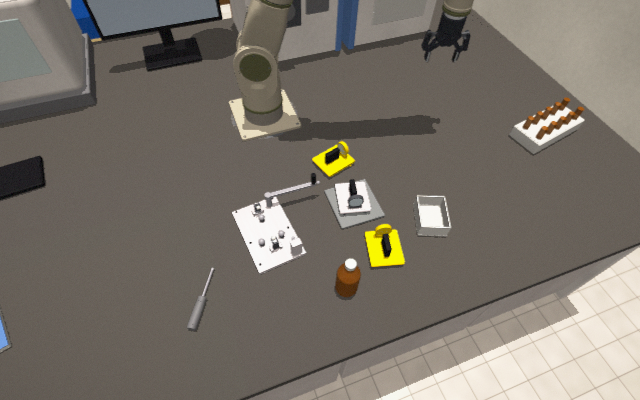

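View pics/side0.png

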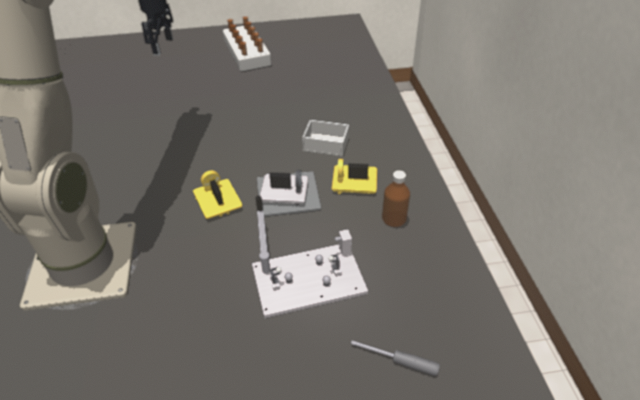

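View pics/wrist0.png

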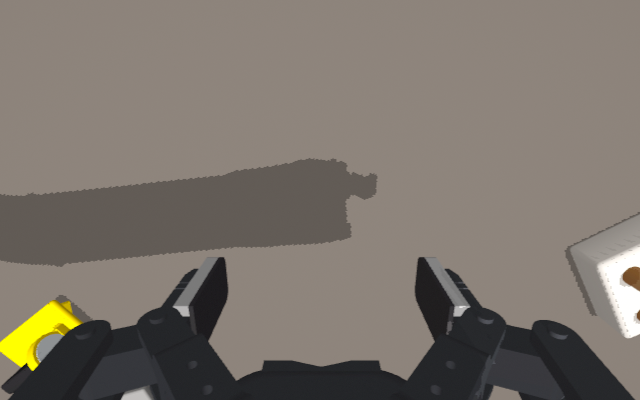

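The wanted carrier is the aluminium one on the grey rest, at scene (352,197) and side (285,188). The look-alikes are the yellow ones at scene (333,158) and (385,246), side (217,196) and (355,178). I'll check this in a close crop.

```bash
python3 - <<'E'
import cv2
a=cv2.imread("pics/scene0.png")[140:280,220:420]; b=cv2.imread("pics/side0.png")[160:320,240:400]
cv2.imwrite("pics/c1.png",cv2.resize(a,None,fx=4,fy=4,interpolation=cv2.INTER_CUBIC))
cv2.imwrite("pics/c2.png",cv2.resize(b,None,fx=3.75,fy=3.75,interpolation=cv2.INTER_CUBIC))
E
```

```text
(no output)
```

View pics/c1.png

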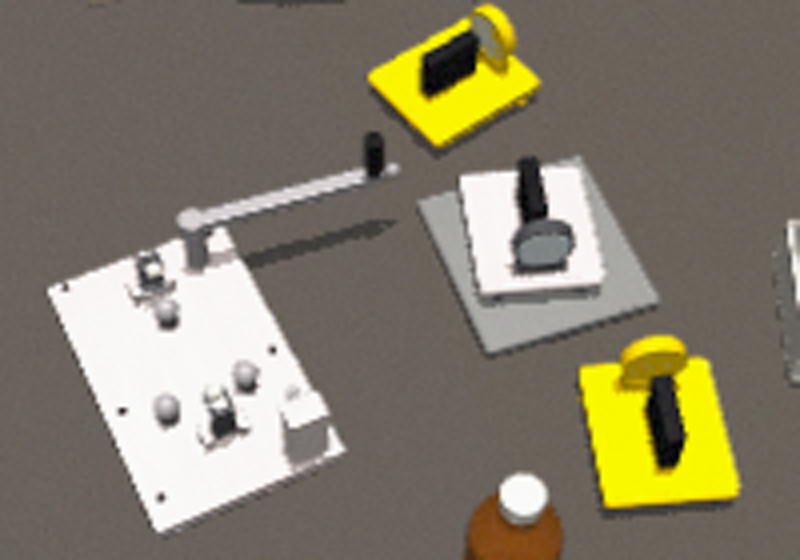

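View pics/c2.png

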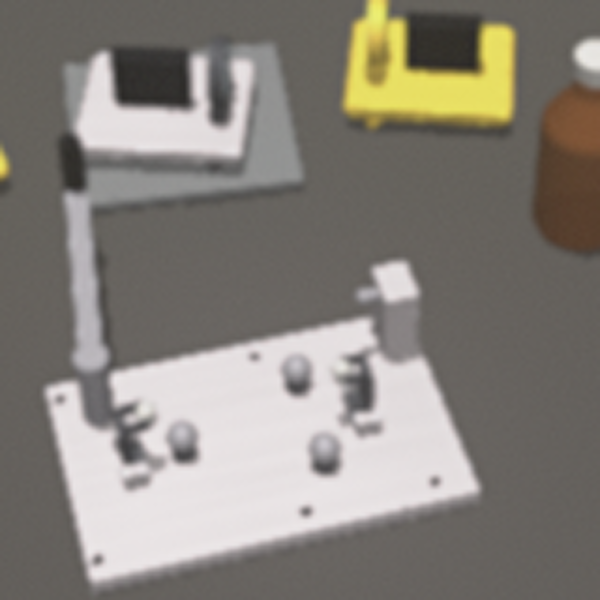

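```bash
cat > h.py <<'E'
import numpy as np
from workcell import manip,cams
from scipy.spatial.transform import Rotation as R
def ray(info,uv,pose=None):
    T=np.array(info["pose"] if pose is None else pose)
    d=T[:3,:3]@np.array([(uv[0]-info["cx"])/info["fx"],(uv[1]-info["cy"])/info["fy"],1])
    return T[:3,3],d/np.linalg.norm(d)
def plane(info,uv,z,pose=None):
    o,d=ray(info,uv,pose); return o+d*(z-o[2])/d[2]
def tri(rays):
    A=sum(np.eye(3)-np.outer(d,d) for o,d in rays); b=sum((np.eye(3)-np.outer(d,d))@o for o,d in rays)
    p=np.linalg.solve(A,b); return p,max(np.linalg.norm(np.cross(p-o,d)) for o,d in rays)
def wpose(obs,info):
    T=np.eye(4);T[:3,:3]=R.from_quat(obs["ee_rot"]).as_matrix();T[:3,3]=obs["position"]
    return T@np.array(info["tool_from_camera"])
E
python3 - <<'E'
from h import *
np.set_printoptions(precision=4,suppress=True)
sc,sd=cams.camera_info("scene"),cams.camera_info("side")
S=lambda u,v:(220+(u+.5)/4-.5,140+(v+.5)/4-.5); D=lambda u,v:(240+(u+.5)/3.75-.5,160+(v+.5)/3.75-.5)
P={}
for n,a,b in [("ballA",(167,312),(182,440)),("ballB",(167,408),(325,455)),("ballC",(245,376),(297,373)),("knobtop",(374,136),(70,142)),("hinge_top",(190,216),(90,354)),("mirror",(544,244),(222,78)),("fin_top_mid",(529,163),(152,50))]:
    print(n,tri([ray(sc,S(*a)),ray(sd,D(*b))]))
for n,a in [("-x-y",(50,290)),("-x+y",(228,232)),("+x+y",(345,450)),("+x-y",(160,530))]: print(n,"scene",plane(sc,S(*a),.014))
for n,a in [("-x-y",(90,575)),("-x+y",(45,385)),("+x-y",(480,490))]: print(n,"side",plane(sd,D(*a),.014))
for n,a in [("TL",(460,175)),("TR",(582,168)),("BR",(605,280)),("BL",(480,290))]: print("plate scene",n,plane(sc,S(*a),.033))
for n,a in [("TL",(98,55)),("TR",(255,58)),("BR",(240,157)),("BL",(78,150))]: print("plate side",n,plane(sd,D(*a),.033))
for n,a in [("finTL",(113,48)),("finTR",(188,50))]: print(n,"side",plane(sd,D(*a),.078))
for n,a in [("top back",(529,160)),("top front",(537,218))]: print(n,"scene",plane(sc,S(*a),.078))
for n,a in [("TL",(418,200)),("TR",(580,157)),("BR",(658,300)),("BL",(490,353))]: print("rest scene",n,plane(sc,S(*a),.012))
E
```

```text
ballA (array([ 0.4826, -0.1435,  0.0259]), np.float64(0.0006881676484919409))
ballB (array([ 0.5652, -0.1671,  0.0246]), np.float64(0.001599977990389577))
ballC (array([ 0.5589, -0.1038,  0.0266]), np.float64(0.0007988847055111072))
knobtop (array([0.4358, 0.0437, 0.1081]), np.float64(0.002283960920569843))
hinge_top (array([ 0.4342, -0.1066,  0.0726]), np.float64(0.0008721444689623922))
mirror (array([0.5445, 0.145 , 0.0587]), np.float64(0.0027732395535637103))
fin_top_mid (array([0.4952, 0.1486, 0.0932]), np.float64(0.007153503045450615))
-x-y scene [ 0.4224 -0.2237  0.014 ]
-x+y scene [ 0.4152 -0.0742  0.014 ]
+x+y scene [ 0.6369 -0.051   0.014 ]
+x-y scene [ 0.6527 -0.1971  0.014 ]
-x-y side [ 0.4201 -0.223   0.014 ]
-x+y side [ 0.4036 -0.0773  0.014 ]
+x-y side [ 0.6538 -0.2015  0.014 ]
plate scene TL [0.4377 0.1201 0.033 ]
plate scene TR [0.4649 0.2184 0.033 ]
plate scene BR [0.574  0.1883 0.033 ]
plate scene BL [0.5495 0.092  0.033 ]
plate side TL [0.4628 0.2117 0.033 ]
plate side TR [0.5751 0.1884 0.033 ]
plate side BR [0.5502 0.0871 0.033 ]
plate side BL [0.4407 0.1134 0.033 ]
finTL side [0.4732 0.1642 0.078 ]
finTR side [0.5244 0.1529 0.078 ]
top back scene [0.4744 0.1618 0.078 ]
top front scene [0.5295 0.1447 0.078 ]
rest scene TL [0.4354 0.0845 0.012 ]
rest scene TR [0.4389 0.2312 0.012 ]
rest scene BR [0.5938 0.2287 0.012 ]
rest scene BL [0.5942 0.0835 0.012 ]
```

Crops confirm it: only the silver carrier stands on the grey rest, with fin at crop (530,190) and mirror at (544,244). The estimates so far:
- **Carrier:** fin ≈ (0.499, 0.155), yaw ≈ -0.24.
- **Base:** centre ≈ (0.522, -0.140), yaw ≈ 0.10.
- **Keeper:** open at about 1.46.

I'll move above the fin for a wrist view.

>>> move_arm(claw=[1, 1, 1, 1, 1, 1, 1, 1], dp=[[-0.11, 0.149, 0], [-0.11, 0.149, 0], [-0.11, 0.149, 0], [-0.11, 0.149, 0], [-0.11, 0.149, 0], [-0.11, 0.149, 0], [-0.11, 0.149, 0], [-0.11, 0.149, 0]], turn=[[0, 0, 0], [0, 0, 0], [0, 0, 0], [0, 0, 0], [0, 0, 0], [0, 0, 0], [0, 0, 0], [0, 0, 0]])

```text
clock: 0.82
position: [0.3771, 0.3399, 0.2312]
ee_rot: [0.818, 0.575, -0.0, -0.0]
ft_force: [0.6, 0.5, 0.3]
grip_width: 1.002
```

>>> move_arm(claw=[1, 1, 1, 1, 1, 1, 1, 1], dp=[[-0.11, 0.149, 0], [-0.11, 0.149, 0], [-0.11, 0.149, 0], [-0.11, 0.149, 0], [-0.11, 0.149, 0], [-0.11, 0.149, 0], [0, 0, 0], [0, 0, 0]], turn=[[0, 0, 0], [0, 0, 0], [0, 0, 0], [0, 0, 0], [0, 0, -0.067], [0, 0, -0.067], [0, 0, 0], [0, 0, 0]])

```text
clock: 1.48
position: [0.5024, 0.1557, 0.2311]
ee_rot: [0.788, 0.615, -0.0, 0.0]
ft_force: [0.4, 0.4, 0.7]
grip_width: 0.998
```

```bash
python3 - <<'E'
from h import *
import cv2
o=manip.get_obs();print(o["clock"],o["position"],o["ee_rot"],o["joint_pos"])
cv2.imwrite("pics/w1.png",cams.camera("wrist")[:,:,::-1])
E
```

```text
1.4833 [0.50240456 0.15570192 0.23110218] [ 7.88186499e-01  6.15436407e-01 -2.10326280e-04  1.65651254e-04] [-0.67583499  0.10807785  0.31172611  1.73811693 -0.03387496  1.30102184
  0.96910743]
```

View pics/w1.png

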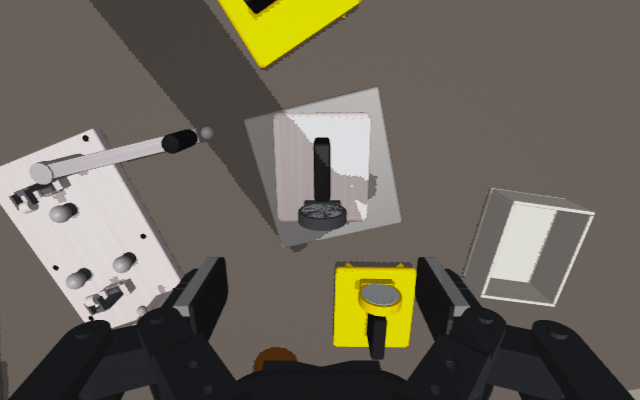

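The wrist view shows the silver carrier upright between the fingers: fin at (322,170), mirror at (322,214) towards tool +y. The plate spans (275..370, 113..220). I'll refine from this.

```bash
python3 - <<'E'
from h import *
import cv2
np.set_printoptions(precision=4,suppress=True)
im=cv2.imread("pics/w1.png"); 
cv2.imwrite("pics/c3.png",cv2.resize(im[80:260,230:430],None,fx=3,fy=3,interpolation=cv2.INTER_CUBIC))
cv2.imwrite("pics/c4.png",cv2.resize(im[110:330,0:230],None,fx=2.7,fy=2.7,interpolation=cv2.INTER_CUBIC))
E
```

```text
(no output)
```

View pics/c3.png

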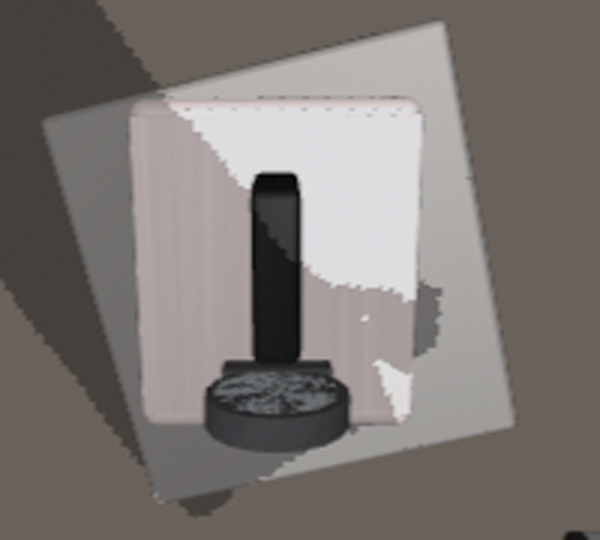

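View pics/c4.png

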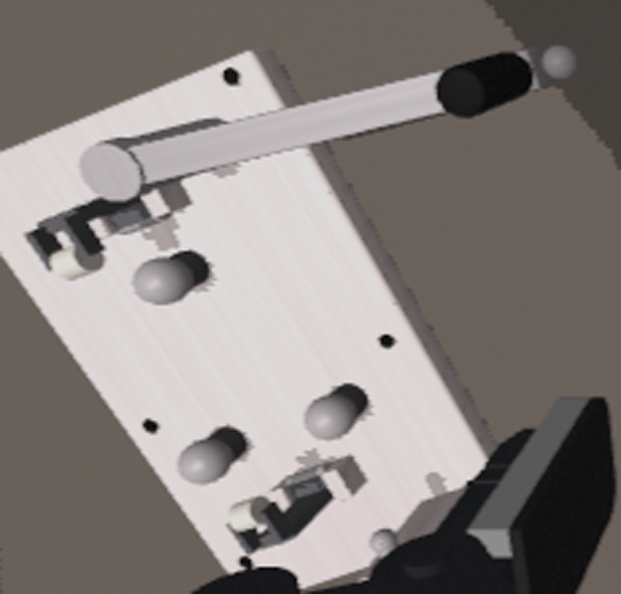

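```bash
python3 - <<'E'
from h import *
np.set_printoptions(precision=4,suppress=True)
i=cams.camera_info("wrist");o=manip.get_obs();T=wpose(o,i)
C=lambda u,v:(230+(u+.5)/3-.5,80+(v+.5)/3-.5)
B=lambda u,v:((u+.5)/2.7-.5,110+(v+.5)/2.7-.5)
w=lambda p,z:plane(i,p,z,T)
for n,p,z in [("fin back",(276,192),.078),("fin front",(277,360),.078),("fL",(253,270),.078),("fR",(299,270),.078),("fLb",(253,200),.078),("fLf",(255,355),.078),("plTL",(131,104),.033),("plTR",(421,104),.033),("plBR",(411,422),.033),("plBL",(146,422),.033)]:
    print(n,w(C(*p),z))
sc,sd=cams.camera_info("scene"),cams.camera_info("side")
S=lambda u,v:(220+(u+.5)/4-.5,140+(v+.5)/4-.5); D=lambda u,v:(240+(u+.5)/3.75-.5,160+(v+.5)/3.75-.5)
for n,s,d,b,z in [("A",(167,312),(182,440),(162,281),.03),("B",(167,408),(325,455),(205,462),.03),("C",(245,376),(297,373),(330,416),.03),("hinge",(190,214),(90,352),(112,172),.07),("knobtop",(374,136),(70,140),(463,91),.109)]:
    print(n,w(B(*b),z),tri([ray(sc,S(*s)),ray(sd,D(*d)),ray(i,B(*b),T)]))
E
```

```text
fin back [0.4682 0.1654 0.078 ]
fin front [0.52   0.1529 0.078 ]
fL [0.4898 0.1527 0.078 ]
fR [0.4932 0.1665 0.078 ]
fLb [0.4689 0.1581 0.078 ]
fLf [0.5167 0.1465 0.078 ]
plTL [0.4343 0.1234 0.033 ]
plTR [0.4578 0.2184 0.033 ]
plBR [0.5703 0.1921 0.033 ]
plBL [0.5465 0.096  0.033 ]
A [ 0.4809 -0.1413  0.03  ] (array([ 0.4823, -0.1439,  0.0264]), np.float64(0.0009637904809426801))
B [ 0.5643 -0.1641  0.03  ] (array([ 0.5656, -0.1676,  0.0258]), np.float64(0.001778467351633734))
C [ 0.5563 -0.1     0.03  ] (array([ 0.5585, -0.1036,  0.0258]), np.float64(0.0010862471796858))
hinge [ 0.4325 -0.1017  0.07  ] (array([ 0.4327, -0.104 ,  0.0703]), np.float64(0.0027295195729686774))
knobtop [0.4341 0.0485 0.109 ] (array([0.4349, 0.046 , 0.1065]), np.float64(0.0025502622810363003))
```

>>> move_arm(claw=[1, 1, 1, 1, 1, 1, 1, 1], dp=[[0.004, -0.04, 0], [0, 0, 0.16], [0, 0, 0.16], [0, 0, 0.16], [0, 0, 0.16], [0, 0, 0.16], [0, 0, 0.1], [0, 0, 0.045]], turn=[[0, 0, -0.011], [0, 0, 0], [0, 0, 0], [0, 0, 0], [0, 0, 0], [0, 0, 0], [0, 0, 0], [0, 0, 0]])

```text
clock: 2.2
position: [0.4909, 0.1617, 0.0394]
ee_rot: [0.783, 0.622, -0.002, -0.001]
ft_force: [-0.0, -0.3, 0.1]
grip_width: 1.0
```

>>> move_arm(claw=[0.3, 0, 0, 0, 0, 0, 0, 0], dp=[[0, 0, 0], [0, 0, 0], [0, 0, 0], [0, 0, 0], [0, 0, 0], [0, 0, 0], [0, 0, 0], [0, 0, 0]], turn=[[0, 0, 0], [0, 0, 0], [0, 0, 0], [0, 0, 0], [0, 0, 0], [0, 0, 0], [0, 0, 0], [0, 0, 0]], grip_force=60)

```text
clock: 2.87
position: [0.4946, 0.1607, 0.0433]
ee_rot: [0.784, 0.62, 0.001, 0.0]
ft_force: [-1.6, -1.3, 6.7]
grip_width: 0.18
```

```bash
python3 - <<'E'
from h import *
import cv2
o=manip.get_obs();print(o["clock"],o["position"],o["ee_rot"],o["grip_width"],o["ft_force"],o["torque"])
cv2.imwrite("pics/w2.png",cams.camera("wrist")[:,:,::-1])
E
```

```text
2.8667 [0.49457254 0.16068363 0.04333776] [7.84212213e-01 6.20492313e-01 6.88282536e-04 1.46501719e-04] 0.18025766371500646 [-1.5838633  -1.32543037  6.74697594] [-0.34647934  0.35289839  0.13341671]
```

View pics/w2.png

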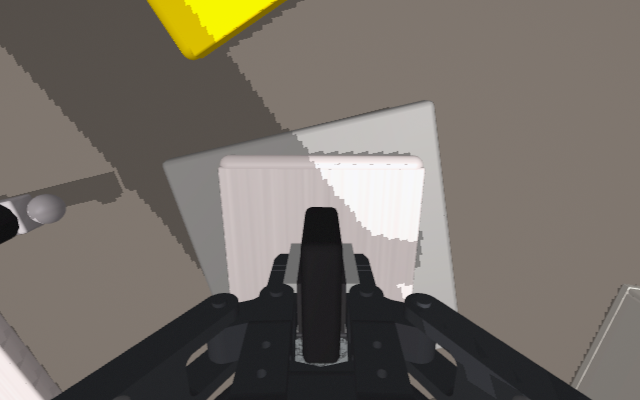

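Fin gripped (opening 0.18 ≈ 15.3 mm). I'll work out where it sits in the hand from the plate's back edge, at rows 156..168, then lift and turn.

```bash
python3 - <<'E'
from h import *
i=cams.camera_info("wrist");T=np.array(i["tool_from_camera"]);R0=T[:3,:3]
# in tool frame plane z = tcpz-.033 (.0103)
for uv in [(222,157),(420,157),(222,167),(420,167),(321,157),(321,168)]:
    d=R0@np.array([(uv[0]-i["cx"])/i["fx"],(uv[1]-i["cy"])/i["fy"],1]);o=T[:3,3]
    for z in (.0103,.0123): print(uv,z,np.round(o+d*(z-o[2])/d[2],4))
for uv in [(305,208),(337,208)]:   # fin top back edge z= tcp-> .0433-.078
    d=R0@np.array([(uv[0]-i["cx"])/i["fx"],(uv[1]-i["cy"])/i["fy"],1]);o=T[:3,3]
    print("fin",np.round(o+d*(-.0347-o[2])/d[2],4))
E
```

```text
(222, 157) 0.0103 [-0.0476 -0.0498  0.0103]
(222, 157) 0.0123 [-0.0482 -0.0494  0.0123]
(420, 157) 0.0103 [ 0.0459 -0.0497  0.0103]
(420, 157) 0.0123 [ 0.0465 -0.0494  0.0123]
(222, 167) 0.0103 [-0.0481 -0.045   0.0103]
(222, 167) 0.0123 [-0.0487 -0.0445  0.0123]
(420, 167) 0.0103 [ 0.0463 -0.0449  0.0103]
(420, 167) 0.0123 [ 0.047  -0.0445  0.0123]
(321, 157) 0.0103 [-0.0008 -0.0498  0.0103]
(321, 157) 0.0123 [-0.0008 -0.0494  0.0123]
(321, 168) 0.0103 [-0.0008 -0.0445  0.0103]
(321, 168) 0.0123 [-0.0008 -0.044   0.0123]
fin [-0.0064 -0.0405 -0.0347]
fin [ 0.0048 -0.0405 -0.0347]
```

>>> move_arm(claw=[0, 0, 0, 0, 0, 0, 0, 0], dp=[[0, 0, -0.05], [0, 0, -0.1], [0, 0, -0.1], [0, 0, -0.1], [0, 0, -0.1], [0, 0, -0.1], [0, 0, -0.05], [0, 0, 0]], turn=[[0, 0, 0], [0, 0, 0], [0, 0, 0], [0, 0, 0], [0, 0, 0], [0, 0, 0], [0, 0, 0], [0, 0, 0]])

```text
clock: 3.58
position: [0.4949, 0.161, 0.1646]
ee_rot: [0.784, 0.62, 0.002, 0.0]
ft_force: [0.1, 0.2, -4.6]
grip_width: 0.176
```

```bash
python3 - <<'E'
from h import *
import cv2
o=manip.get_obs();print(o["clock"],o["position"],o["ee_rot"],o["grip_width"],o["ft_force"],o["torque"])
im=cams.camera("wrist")[:,:,::-1];cv2.imwrite("pics/w3.png",im)
c=im[140:380,240:400].astype(float);c=np.clip(255*(c/255)**.4,0,255).astype(np.uint8)
cv2.imwrite("pics/c5.png",np.hstack([cv2.resize(c,None,fx=2.5,fy=2.5,interpolation=cv2.INTER_CUBIC)]))
for n in("side","scene"):
    j=cams.camera(n)[:,:,::-1];cv2.imwrite(f"pics/{n}3.png",j)
s=cv2.imread("pics/side3.png")[80:240,230:390]
cv2.imwrite("pics/c6.png",cv2.resize(s,None,fx=3.75,fy=3.75,interpolation=cv2.INTER_CUBIC))
E
```

```text
3.5833 [0.49491152 0.16104219 0.16463811] [7.84216326e-01 6.20484832e-01 1.81054412e-03 2.21937201e-04] 0.17600039095887077 [ 0.1063086   0.23545738 -4.64214035] [ 0.02989023  0.03270651 -0.05771067]
```

View pics/c5.png

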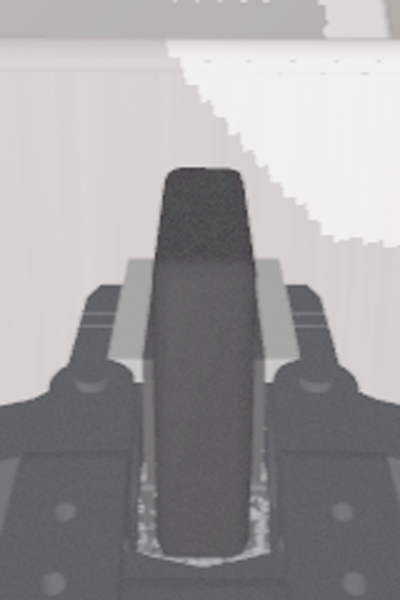

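View pics/c6.png

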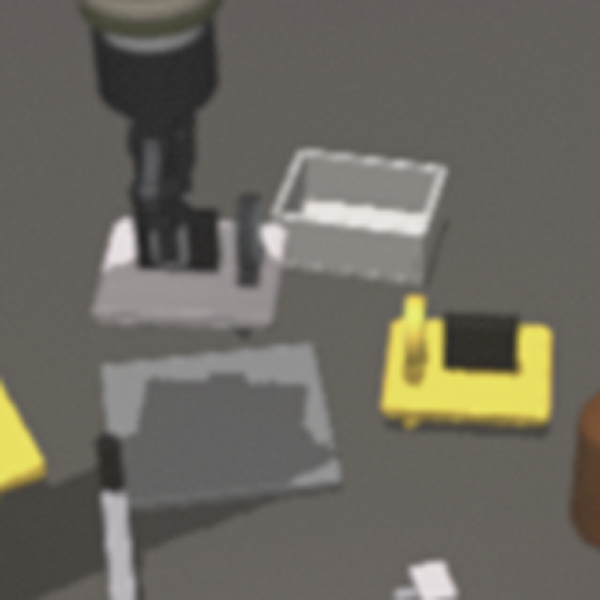

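The carrier is lifted level, with the fin top face at rows 245..361 in the wrist image. Compute its offset in the hand.

```bash
python3 - <<'E'
from h import *
i=cams.camera_info("wrist");T=np.array(i["tool_from_camera"]);R0=T[:3,:3]
def f(uv,z):
    d=R0@np.array([(uv[0]-i["cx"])/i["fx"],(uv[1]-i["cy"])/i["fy"],1]);o=T[:3,3]
    return np.round(o+d*(z-o[2])/d[2],4)
C=lambda u,v:(240+(u+.5)/2.5-.5,140+(v+.5)/2.5-.5)
for z in(-.0367,-.0347,-.0327): print(z,f(C(203,262),z),f(C(203,554),z),"w",f(C(153,262),z)[0],f(C(256,262),z)[0])
for z in(.0103,): print(f(C(204,170),z),f(C(204,70),z))
E
```

```text
-0.0367 [-0.0008 -0.0274 -0.0367] [-0.0009  0.0249 -0.0367] w -0.008 0.0067
-0.0347 [-0.0008 -0.0264 -0.0347] [-0.0009  0.0269 -0.0347] w -0.0081 0.0069
-0.0327 [-0.0008 -0.0254 -0.0327] [-0.0009  0.0288 -0.0327] w -0.0082 0.007
[-0.0007 -0.0243  0.0103] [-0.0007 -0.0446  0.0103]
```

>>> move_arm(claw=[0, 0, 0, 0, 0, 0, 0, 0], dp=[[-0.09, 0.026, 0], [-0.179, 0.053, 0], [-0.179, 0.053, 0], [-0.179, 0.053, 0], [-0.179, 0.053, 0], [-0.179, 0.053, 0], [-0.179, 0.053, 0], [-0.179, 0.053, 0]], turn=[[0, 0, 0], [0, 0, 0], [0, 0, 0], [0, 0, 0], [0, 0, 0], [0, 0, 0], [0, 0, 0], [0, 0, 0]])

```text
clock: 4.4
position: [0.5084, -0.1207, 0.1609]
ee_rot: [0.784, 0.621, -0.001, -0.001]
ft_force: [0.9, -0.1, -5.4]
grip_width: 0.181
```

>>> move_arm(claw=[0, 0, 0, 0, 0, 0, 0, 0], dp=[[-0.09, 0.026, 0], [0, 0, 0], [0, 0, 0], [0, 0, 0], [0, 0, 0], [0, 0, 0], [0, 0, 0], [0, 0, 0]], turn=[[0, 0, 0], [0, 0, -0.086], [0, 0, -0.086], [0, 0, -0.086], [0, 0, -0.086], [0, 0, -0.086], [0, 0, 0], [0, 0, 0]])

```text
clock: 5.07
position: [0.5097, -0.1377, 0.1611]
ee_rot: [0.67, 0.743, -0.001, -0.001]
ft_force: [-0.2, 0.7, -5.4]
grip_width: 0.179
```

```bash
python3 - <<'E'
from h import *
import cv2
o=manip.get_obs();print(o["clock"],o["position"],o["ee_rot"],R.from_quat(o["ee_rot"]).as_matrix(),o["ft_force"],o["torque"],o["joint_pos"])
im=cams.camera("wrist")[:,:,::-1];cv2.imwrite("pics/w4.png",im)
E
```

```text
5.0667 [ 0.50973624 -0.13765293  0.16113836] [ 6.69532036e-01  7.42782493e-01 -6.60763135e-04 -7.64278314e-04] [[-1.03452537e-01  9.94632340e-01 -2.02018928e-03]
 [ 9.94634360e-01  1.03452832e-01  4.18110540e-05]
 [ 2.50580929e-04 -2.00502421e-03 -9.99997959e-01]] [-0.23290059  0.68198373 -5.3938363 ] [ 0.04131758  0.01035667 -0.03819847] [-0.28393525  0.17823664  0.51351842  1.83163941 -0.09478417  1.15795211
  1.9355106 ]
```

View pics/w4.png

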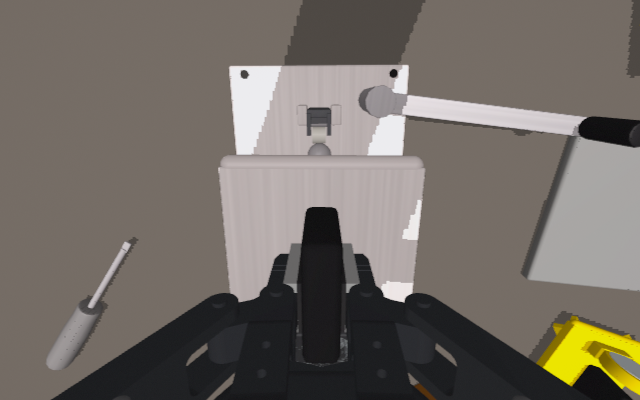

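Wrist view over the base: the slab's -x corners are at (231,67) and (408,67), roller at (319,133), ball at (319,152), plate back edge at rows 157..168. The axes look aligned. Measure the offsets in tool axes.

```bash
python3 - <<'E'
from h import *
import cv2
im=cv2.imread("pics/w4.png")
cv2.imwrite("pics/c7.png",cv2.resize(im[55:175,215:425],None,fx=3.8,fy=3.8,interpolation=cv2.INTER_CUBIC))
E
```

```text
(no output)
```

View pics/c7.png

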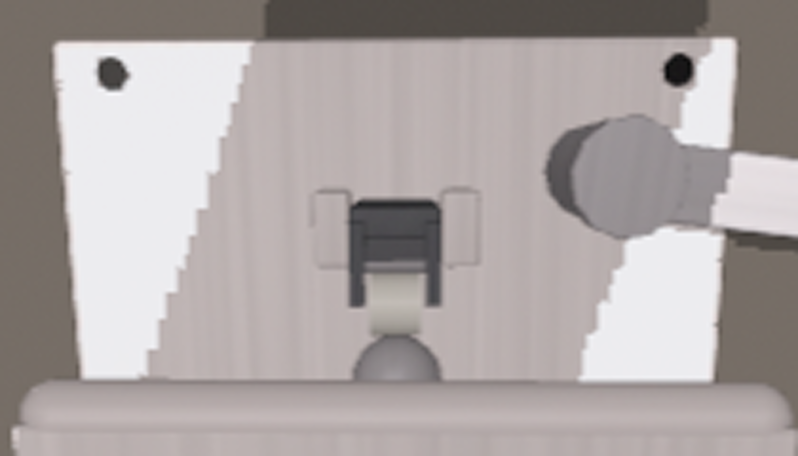

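```bash
python3 - <<'E'
from h import *
i=cams.camera_info("wrist");o=manip.get_obs();T=wpose(o,i)
Rm=R.from_quat(o["ee_rot"]).as_matrix();p0=o["position"]
C=lambda u,v:(215+(u+.5)/3.8-.5,55+(v+.5)/3.8-.5)
def f(n,uv,z):
    q=plane(i,C(*uv),z,T); print(n,np.round(q,4),"tool",np.round(Rm.T@(q-p0),4))
f("cL",(54,43),.014);f("cR",(736,39),.014);f("hL",(113,73),.014);f("hR",(678,70),.014)
f("eL",(82,375),.014);f("eR",(713,375),.014)
f("ball",(397,380),.03);f("roller",(396,302),.057);f("hinge",(632,177),.07)
f("plL",(14,430),p0[2]-.0103);f("plR",(797,430),p0[2]-.0103);f("plbackMid",(400,405),p0[2]-.0153)
E
```

```text
cL [ 0.4187 -0.2243  0.014 ] tool [-0.0768 -0.0994  0.1475]
cR [ 0.4027 -0.077   0.014 ] tool [ 0.0714 -0.1001  0.1475]
hL [ 0.4235 -0.2114  0.014 ] tool [-0.0644 -0.0933  0.1475]
hR [ 0.4102 -0.0885  0.014 ] tool [ 0.0592 -0.0938  0.1475]
eL [ 0.491  -0.2165  0.014 ] tool [-0.0765 -0.0267  0.1474]
eR [ 0.4757 -0.0689  0.014 ] tool [ 0.0719 -0.0266  0.1474]
ball [ 0.4816 -0.1429  0.03  ] tool [-0.0023 -0.0285  0.1314]
roller [ 0.4612 -0.145   0.057 ] tool [-0.0023 -0.049   0.1045]
hinge [ 0.433  -0.1049  0.07  ] tool [ 0.0406 -0.073   0.0915]
plL [ 0.4704 -0.1916  0.1511] tool [-0.0496 -0.0448  0.0104]
plR [ 0.4603 -0.0938  0.1511] tool [ 0.0487 -0.0448  0.0104]
plbackMid [ 0.4633 -0.1436  0.1461] tool [-0.0011 -0.0469  0.0154]
```

Offsets are small: the carrier needs about -1.6 mm in tool x, with y and yaw within 1 mm and 0.005 rad. I'll descend to just above the rollers.

>>> move_arm(claw=[0, 0, 0, 0, 0, 0, 0, 0], dp=[[-0.008, 0, 0.04], [0, -0.002, 0.08], [0, 0, 0.08], [0, 0, 0.06], [0, 0, 0.05], [0, 0, 0.03], [0, 0, 0.02], [0, 0, 0]], turn=[[0, 0, -0.003], [0, 0, 0], [0, 0, 0], [0, 0, 0], [0, 0, 0], [0, 0, 0], [0, 0, 0], [0, 0, 0]])

```text
clock: 5.78
position: [0.5099, -0.1393, 0.0896]
ee_rot: [0.668, 0.744, -0.0, -0.0]
ft_force: [0.1, 0.9, -4.5]
grip_width: 0.175
```

```bash
python3 - <<'E'
from h import *
import cv2
o=manip.get_obs();print(o["clock"],o["position"],o["ee_rot"],o["ft_force"],o["torque"])
im=cams.camera("wrist")[:,:,::-1];cv2.imwrite("pics/w5.png",im)
s=cams.camera("side")[:,:,::-1][180:320,230:400];cv2.imwrite("pics/c8.png",cv2.resize(s,None,fx=4,fy=4,interpolation=cv2.INTER_CUBIC))
E
```

```text
5.7833 [ 0.50993879 -0.13933827  0.08964564] [ 6.67930242e-01  7.44223755e-01 -2.86158371e-04 -3.36099494e-04] [ 0.10966424  0.91348877 -4.46711002] [ 0.01828924  0.11663193 -0.0412662 ]
```

View pics/w5.png

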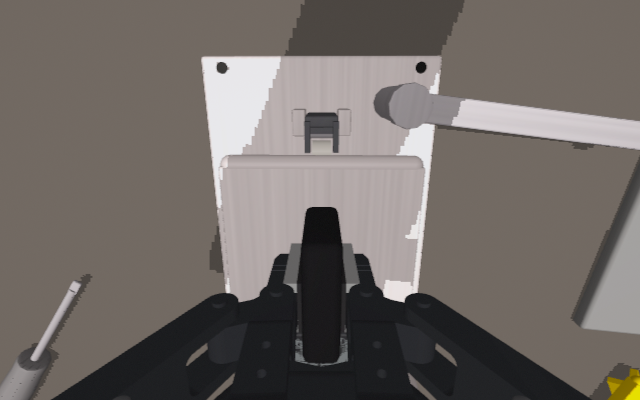

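View pics/c8.png

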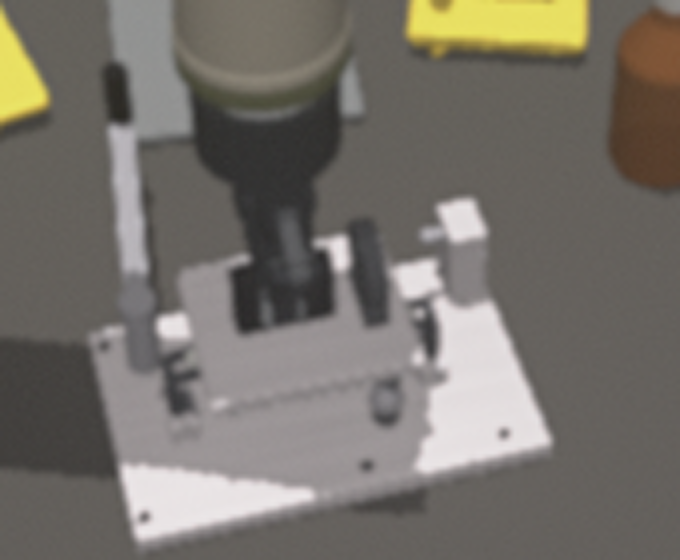

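The plate is centred between the rollers (roller column 321, slab 203..440) with the mirror end over the ball pair. I'll press down in small steps.

>>> move_arm(claw=[0, 0, 0, 0, 0], dp=[[0, 0, 0.015], [0, 0, 0.015], [0, 0, 0.015], [0, 0, 0.01], [0, 0, 0.01]], turn=[[0, 0, 0], [0, 0, 0], [0, 0, 0], [0, 0, 0], [0, 0, 0]])

```text
clock: 6.3
position: [0.5116, -0.1393, 0.0785]
ee_rot: [0.668, 0.744, 0.001, 0.001]
ft_force: [-2.3, 1.6, 7.0]
grip_width: 0.18
```

>>> move_arm(claw=[0, 0, 0], dp=[[0, 0, 0.01], [0, 0, 0.01], [0, 0, 0]], turn=[[0, 0, 0], [0, 0, 0], [0, 0, 0]])

```text
clock: 6.55
position: [0.5104, -0.1393, 0.073]
ee_rot: [0.668, 0.744, 0.0, 0.0]
ft_force: [2.5, -0.2, -4.8]
grip_width: 0.177
```

>>> move_arm(claw=[0, 0, 0, 0, 0], dp=[[0, 0, 0.01], [0, 0, 0.01], [0, 0, 0.01], [0, 0, 0.005], [0, 0, 0]], turn=[[0, 0, 0], [0, 0, 0], [0, 0, 0], [0, 0, 0], [0, 0, 0]])

```text
clock: 6.97
position: [0.5103, -0.139, 0.0659]
ee_rot: [0.668, 0.744, 0.0, -0.0]
ft_force: [3.6, 0.5, -11.4]
grip_width: 0.174
```

```bash
python3 - <<'E'
from h import *
import cv2
o=manip.get_obs();print(o["clock"],o["position"],o["ee_rot"],o["ft_force"],o["torque"])
im=cams.camera("wrist")[:,:,::-1];cv2.imwrite("pics/w6.png",im)
s=cams.camera("side")[:,:,::-1][180:320,230:400];cv2.imwrite("pics/c9.png",cv2.resize(s,None,fx=4,fy=4,interpolation=cv2.INTER_CUBIC))
E
```

```text
6.9667 [ 0.51027058 -0.13902809  0.0658664 ] [ 6.67659879e-01  7.44466439e-01  2.06381515e-05 -8.23412941e-05] [  3.61803788   0.47075095 -11.36967145] [ 0.07532887 -1.10969539  0.14579991]
```

View pics/c9.png

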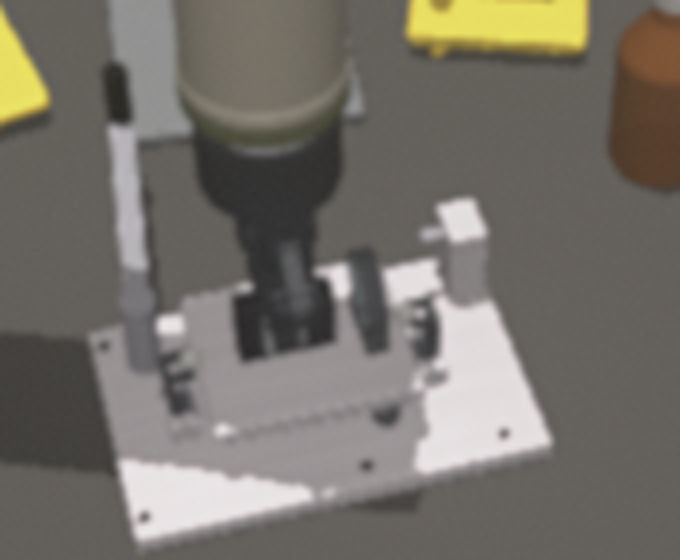

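>>> move_arm(claw=[0, 0, 0], dp=[[0, 0, 0.005], [0, 0, 0.005], [0, 0, 0]], turn=[[0, 0, 0], [0, 0, 0], [0, 0, 0]])

```text
clock: 7.32
position: [0.5109, -0.1391, 0.0653]
ee_rot: [0.668, 0.744, 0.001, 0.0]
ft_force: [0.3, 2.7, 3.2]
grip_width: 0.18
```

The motion stopped at 0.0653 (predicted home is 0.0652) and the force reversed, so it is on the balls. Release, rise and look.

>>> move_arm(claw=[0.3, 0.6, 1, 1, 1, 1], dp=[[0, 0, 0], [0, 0, 0], [0, 0, 0], [0, 0, 0], [0, 0, 0], [0, 0, 0]], turn=[[0, 0, 0], [0, 0, 0], [0, 0, 0], [0, 0, 0], [0, 0, 0], [0, 0, 0]])

```text
clock: 7.82
position: [0.5101, -0.1395, 0.0642]
ee_rot: [0.668, 0.744, -0.0, -0.0]
ft_force: [-0.5, 0.7, -0.7]
grip_width: 0.984
```

>>> move_arm(claw=[1, 1, 1, 1, 1, 1, 1], dp=[[0, 0, -0.05], [0, 0, -0.1], [0, 0, -0.15], [0, 0, -0.15], [0, 0, -0.15], [0, 0, 0], [0, 0, 0]], turn=[[0, 0, 0], [0, 0, 0], [0, 0, 0], [0, 0, 0], [0, 0, 0], [0, 0, 0], [0, 0, 0]])

```text
clock: 8.4
position: [0.5112, -0.1396, 0.1866]
ee_rot: [0.668, 0.744, 0.001, 0.001]
ft_force: [-0.9, -0.0, -0.6]
grip_width: 0.996
```

```bash
python3 - <<'E'
from h import *
import cv2
o=manip.get_obs();print(o["clock"],o["position"],o["ee_rot"],o["ft_force"],o["torque"],o["joint_pos"])
im=cams.camera("wrist")[:,:,::-1];cv2.imwrite("pics/w7.png",im)
s=cams.camera("side")[:,:,::-1];cv2.imwrite("pics/side7.png",s)
t=cams.camera("scene")[:,:,::-1];cv2.imwrite("pics/scene7.png",t)
cv2.imwrite("pics/c10.png",cv2.resize(s[180:320,230:400],None,fx=4,fy=4,interpolation=cv2.INTER_CUBIC))
cv2.imwrite("pics/c11.png",cv2.resize(t[150:290,220:360],None,fx=4,fy=4,interpolation=cv2.INTER_CUBIC))
E
```

```text
8.4 [ 0.5112218  -0.13959856  0.18655347] [0.66787627 0.74426966 0.00137304 0.00144254] [-0.90281451 -0.02699319 -0.57238668] [-0.02416701 -0.07587084  0.00463018] [-0.290163    0.15281048  0.52036038  1.8013604  -0.0822163   1.20465934
  1.93323954]
```

View pics/w7.png

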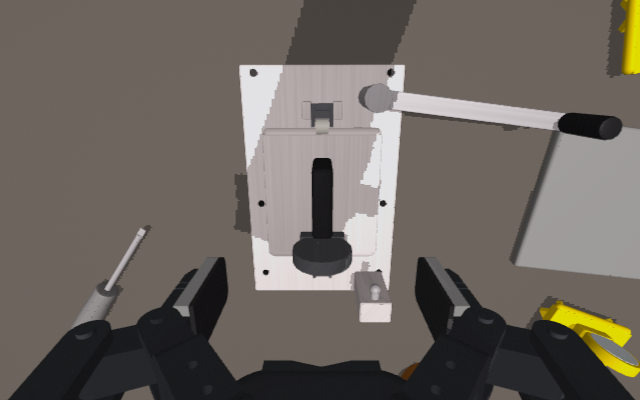

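View pics/c10.png

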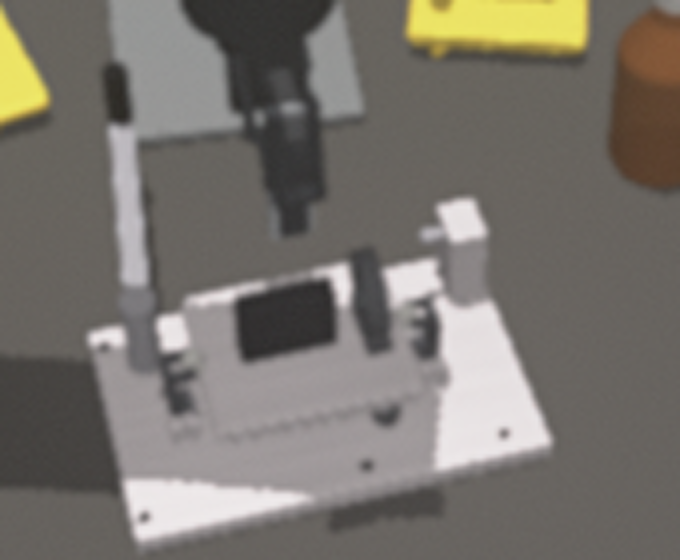

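View pics/c11.png

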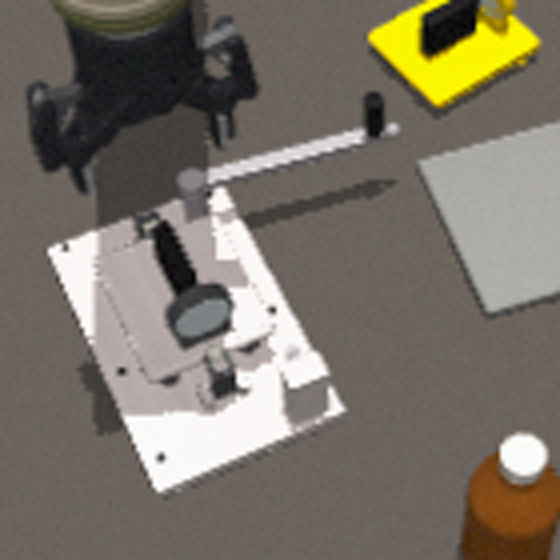

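The carrier looks level and seated; the fin is at wrist (322,195) and the rollers cover both ends. Now measure the keeper: knob top (608,128), hinge (377,98), and the post.

```bash
python3 - <<'E'
from h import *
np.set_printoptions(precision=4,suppress=True)
i=cams.camera_info("wrist");o=manip.get_obs();T=wpose(o,i)
w=lambda p,z:plane(i,p,z,T)
print("hinge",w((377,98),.07),"knobtop",w((608,128),.109),"knobbase",w((567,122),.068))
sc,sd=cams.camera_info("scene"),cams.camera_info("side")
S=lambda u,v:(220+(u+.5)/4-.5,150+(v+.5)/4-.5); D=lambda u,v:(230+(u+.5)/4-.5,180+(v+.5)/4-.5)
print("knobtop",tri([ray(sc,S(374,97)),ray(sd,D(117,68)),ray(i,(608,128),T)]))
print("hinge",tri([ray(sc,S(191,178)),ray(sd,D(137,287)),ray(i,(377,98),T)]))
print("posttop",tri([ray(sc,S(308,380)),ray(sd,D(462,218))]))
print("catchball",tri([ray(sc,S(292,352)),ray(sd,D(430,234)),ray(i,(375,292),T)]))
print("fin top mid",w((322,190),.100), "fin back/front",w((322,169),.1),w((322,240),.1))
E
```

```text
hinge [ 0.4307 -0.1061  0.07  ] knobtop [0.4331 0.0405 0.109 ] knobbase [0.4326 0.043  0.068 ]
knobtop (array([0.4355, 0.0439, 0.1077]), np.float64(0.0032098770621507514))
hinge (array([ 0.4343, -0.1054,  0.075 ]), np.float64(0.0038299569892113025))
posttop (array([ 0.6286, -0.0747,  0.0648]), np.float64(0.002601946157365481))
catchball (array([ 0.6047, -0.0792,  0.0622]), np.float64(0.0022361921520911957))
fin top mid [ 0.4979 -0.1404  0.1   ] fin back/front [ 0.4825 -0.1421  0.1   ] [ 0.5372 -0.1361  0.1   ]
```

>>> move_arm(claw=[0, 0, 0, 0, 0, 0, 0, 0], dp=[[0.162, -0.071, 0], [0.162, -0.071, 0], [0.162, -0.071, 0], [0.162, -0.071, 0], [0.162, -0.071, 0], [0.162, -0.071, 0], [0, 0, 0], [0, 0, 0]], turn=[[0, 0, 0], [0, 0, 0], [0, 0, 0], [0, 0, 0], [0, 0, 0], [0, 0, 0.08], [0, 0, 0.076], [0, 0, 0]])

```text
clock: 9.22
position: [0.4033, 0.0459, 0.1835]
ee_rot: [0.712, 0.702, -0.001, -0.0]
ft_force: [0.5, -0.2, 0.7]
grip_width: 0.004
```

```bash
python3 - <<'E'
from h import *
import cv2
o=manip.get_obs();print(o["clock"],o["position"],o["ee_rot"],o["grip_width"],o["joint_pos"])
im=cams.camera("wrist")[:,:,::-1];cv2.imwrite("pics/w8.png",im)
E
```

```text
9.2167 [0.40330363 0.04594047 0.18351226] [ 7.11892936e-01  7.02287619e-01 -6.59442766e-04 -3.36239890e-04] 0.0036951397315802344 [-0.52043096 -0.14139331  0.27338797  2.07203363  0.04080703  1.20752293
  1.29300948]
```

View pics/w8.png

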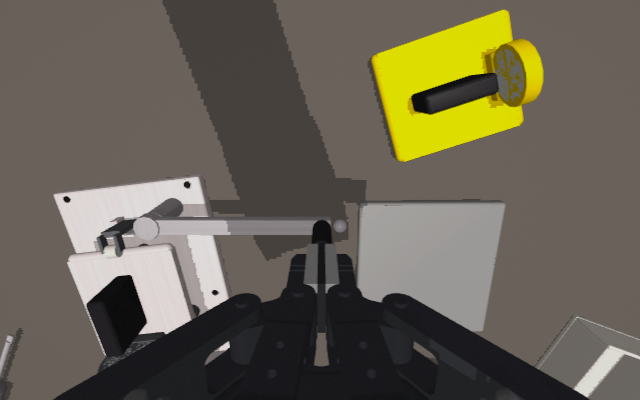

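Knob top is at about (322,228), 3 cm ahead in tool +y with the closed fingers behind it and the bar along tool x. I'll lower.

>>> move_arm(claw=[0, 0, 0, 0, 0, 0], dp=[[0, 0, 0.1], [0, 0, 0.1], [0, 0, 0.1], [0, 0, 0.1], [0, 0, 0.1], [0, 0, 0.01]], turn=[[0, 0, 0], [0, 0, 0], [0, 0, 0], [0, 0, 0], [0, 0, 0], [0, 0, 0]])

```text
clock: 9.77
position: [0.4026, 0.0429, 0.079]
ee_rot: [0.712, 0.702, -0.003, -0.001]
ft_force: [-1.2, -0.7, -0.2]
grip_width: -0.004
```

```bash
python3 - <<'E'
from h import *
import cv2
o=manip.get_obs();print(o["clock"],o["position"],o["ee_rot"],o["ft_force"],o["joint_pos"])
im=cams.camera("wrist")[:,:,::-1];cv2.imwrite("pics/w9.png",im)
s=cams.camera("side")[:,:,::-1];t=cams.camera("scene")[:,:,::-1]
cv2.imwrite("pics/c12.png",np.hstack([cv2.resize(s[140:300,220:380],(400,400),interpolation=cv2.INTER_CUBIC),cv2.resize(t[130:290,220:380],(400,400),interpolation=cv2.INTER_CUBIC)]))
E
```

```text
9.7667 [0.40263702 0.04287716 0.07903974] [ 0.7121808   0.70199008 -0.00271263 -0.00103632] [-1.2147946  -0.66286098 -0.23827342] [-5.15544578e-01 -2.17109487e-03  2.97635096e-01  2.19265503e+00
  2.15840011e-03  9.56711593e-01  1.33722362e+00]
```

View pics/w9.png

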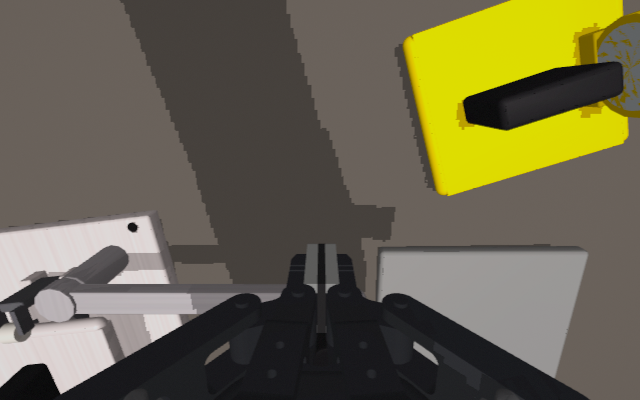

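View pics/c12.png

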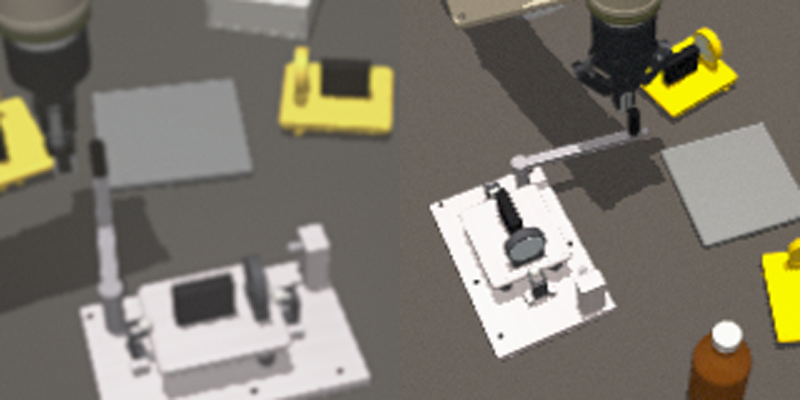

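The fingers stand just behind the knob (side crop (65,150), knob (98,155)). I'll close the gap, then sweep the arc about the hinge.

>>> move_arm(claw=[0, 0, 0, 0, 0, 0, 0, 0], dp=[[0, 0.03, 0], [0, 0.03, 0], [0.004, 0.065, 0], [0.004, 0.065, 0], [0.004, 0.065, 0], [0.004, 0.065, 0], [0.004, 0.065, 0], [0.004, 0.065, 0]], turn=[[0, 0, 0], [0, 0, 0], [0, 0, 0.111], [0, 0, 0.111], [0, 0, 0.111], [0, 0, 0.111], [0, 0, 0.111], [0, 0, 0.111]])

```text
clock: 10.58
position: [0.4945, 0.0317, 0.0831]
ee_rot: [0.87, 0.493, 0.001, 0.0]
ft_force: [-0.1, 1.2, 0.4]
grip_width: 0.004
```

```bash
python3 - <<'E'
from h import *
import cv2
o=manip.get_obs();print(o["clock"],o["position"],o["ee_rot"],o["ft_force"])
q=o["ee_rot"];print("tool x yaw",np.degrees(2*np.arctan2(q[1],q[0])), o["position"][:2]-[.432,-.1055])
s=cams.camera("side")[:,:,::-1];t=cams.camera("scene")[:,:,::-1]
cv2.imwrite("pics/c13.png",np.hstack([cv2.resize(s[140:300,220:380],(400,400),interpolation=cv2.INTER_CUBIC),cv2.resize(t[130:290,220:380],(400,400),interpolation=cv2.INTER_CUBIC)]))
E
```

```text
10.5833 [0.49446951 0.03170953 0.08312611] [8.70249608e-01 4.92610294e-01 8.32673349e-04 1.56824527e-04] [-0.06551709  1.18900535  0.3572036 ]
tool x yaw 59.024610308889784 [0.06246951 0.13720953]
```

View pics/c13.png

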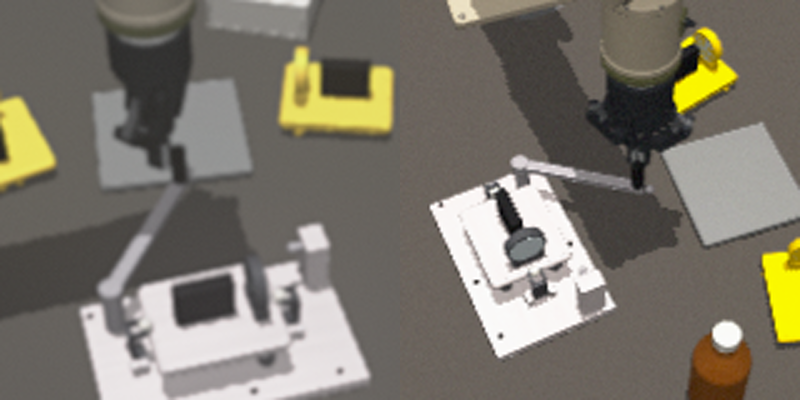

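The bar follows, now at about 59° against a shut yaw of about 6°. Continue.

>>> move_arm(claw=[0, 0, 0, 0, 0, 0, 0, 0], dp=[[0.004, 0.065, 0], [0.004, 0.065, 0], [0.004, 0.065, 0], [0.004, 0.065, 0], [0.004, 0.065, 0], [0.004, 0.065, 0], [0.004, 0.065, 0], [0, 0, 0]], turn=[[0, 0, 0.111], [0, 0, 0.111], [0, 0, 0.111], [0, 0, 0.111], [0, 0, 0.111], [0, 0, 0.111], [0, 0, 0.111], [0, 0, 0]])

```text
clock: 11.35
position: [0.56, -0.0309, 0.0828]
ee_rot: [0.978, 0.208, 0.001, 0.001]
ft_force: [-0.2, -0.8, -0.1]
grip_width: 0.001
```

```bash
python3 - <<'E'
from h import *
import cv2
o=manip.get_obs();print(o["clock"],o["position"],o["ee_rot"],o["ft_force"])
q=o["ee_rot"];d=o["position"][:2]-[.432,-.1055];print("tool x yaw",np.degrees(2*np.arctan2(q[1],q[0])), d,np.degrees(np.arctan2(d[1],d[0])),np.hypot(*d))
s=cams.camera("side")[:,:,::-1];t=cams.camera("scene")[:,:,::-1]
cv2.imwrite("pics/c14.png",np.hstack([cv2.resize(s[140:300,220:380],(400,400),interpolation=cv2.INTER_CUBIC),cv2.resize(t[130:290,220:380],(400,400),interpolation=cv2.INTER_CUBIC)]))
E
```

```text
11.35 [ 0.56004785 -0.03092538  0.08285   ] [9.78053821e-01 2.08350861e-01 5.23776032e-04 6.05767665e-04] [-0.2370542  -0.78502294 -0.11022557]
tool x yaw 24.051459793066773 [0.12804785 0.07457462] 30.216370756603308 0.14818105832062273
```

View pics/c14.png

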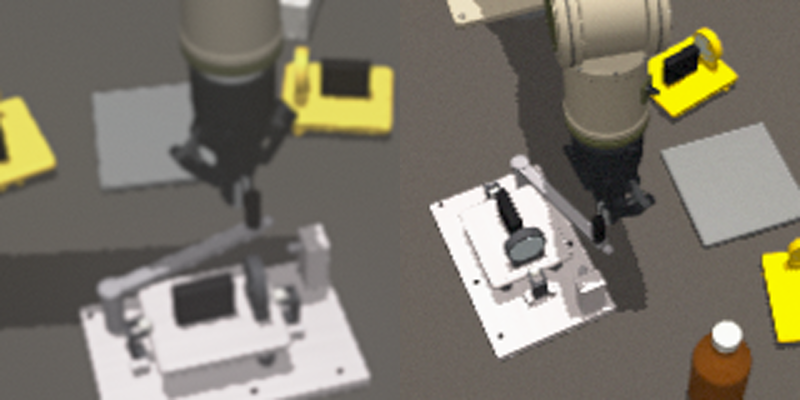

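>>> move_arm(claw=[0, 0, 0, 0, 0, 0, 0], dp=[[0.004, 0.065, 0], [0.003, 0.039, 0], [0.002, 0.026, 0], [0.002, 0.026, 0], [0.002, 0.026, 0], [0.002, 0.026, 0], [0, 0, 0]], turn=[[0, 0, 0.111], [0, 0, 0.067], [0, 0, 0.044], [0, 0, 0.044], [0, 0, 0.044], [0, 0, 0.044], [0, 0, 0]])

```text
clock: 12.03
position: [0.5747, -0.0683, 0.0824]
ee_rot: [0.997, 0.071, 0.0, 0.0]
ft_force: [-1.3, -0.3, -0.2]
grip_width: 0.002
```

```bash
python3 - <<'E'
from h import *
import cv2
o=manip.get_obs();print(o["clock"],o["position"],o["ft_force"])
q=o["ee_rot"];d=o["position"][:2]-[.432,-.1055];print("tool x yaw",np.degrees(2*np.arctan2(q[1],q[0])), d,np.degrees(np.arctan2(d[1],d[0])),np.hypot(*d))
s=cams.camera("side")[:,:,::-1];t=cams.camera("scene")[:,:,::-1]
cv2.imwrite("pics/c15.png",np.hstack([cv2.resize(s[180:300,240:360],(400,400),interpolation=cv2.INTER_CUBIC),cv2.resize(t[170:290,220:340],(400,400),interpolation=cv2.INTER_CUBIC)]))
E
```

```text
12.0333 [ 0.57467991 -0.06831781  0.0823943 ] [-1.31337459 -0.3170835  -0.23908505]
tool x yaw 8.192712009427325 [0.14267991 0.03718219] 14.606340249654863 0.14744514986137996
```

View pics/c15.png

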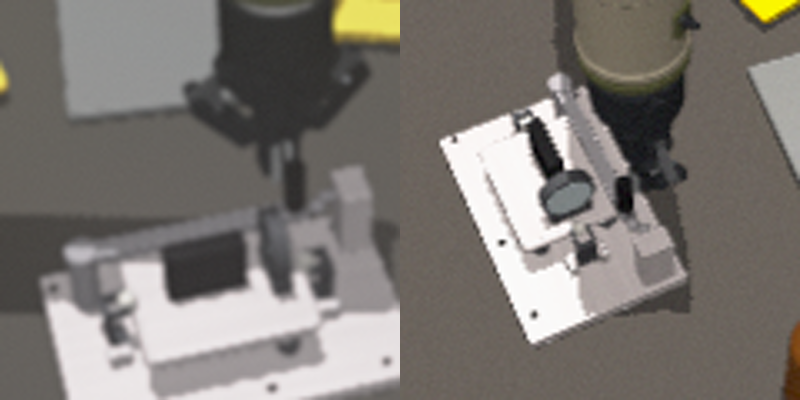

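The bar is near the catch ball with no contact force yet. I'll continue with small pushes.

>>> move_arm(claw=[0, 0, 0], dp=[[0, 0.01, 0], [0, 0.01, 0], [0, 0.01, 0]], turn=[[0, 0, 0], [0, 0, 0], [0, 0, 0]])

```text
clock: 12.38
position: [0.5751, -0.0704, 0.0821]
ee_rot: [0.997, 0.074, -0.001, -0.002]
ft_force: [-5.6, 16.1, 4.5]
grip_width: 0.0
```

>>> move_arm(claw=[0, 0, 0], dp=[[0, 0.01, 0], [0, 0.01, 0], [0, 0.01, 0]], turn=[[0, 0, 0], [0, 0, 0], [0, 0, 0]])

```text
clock: 12.63
position: [0.5752, -0.0708, 0.0819]
ee_rot: [0.997, 0.076, -0.002, -0.005]
ft_force: [-12.5, 32.1, 11.9]
grip_width: 0.0
```

```bash
python3 - <<'E'
from h import *
import cv2
o=manip.get_obs();print(o["clock"],o["position"],o["ft_force"])
s=cams.camera("side")[:,:,::-1];t=cams.camera("scene")[:,:,::-1]
cv2.imwrite("pics/c16.png",np.hstack([cv2.resize(s[180:300,240:360],(400,400),interpolation=cv2.INTER_CUBIC),cv2.resize(t[170:290,220:340],(400,400),interpolation=cv2.INTER_CUBIC)]))
E
```

```text
12.6333 [ 0.57520008 -0.07076112  0.08188943] [-12.48694892  32.12171361  11.94476811]
```

View pics/c16.png

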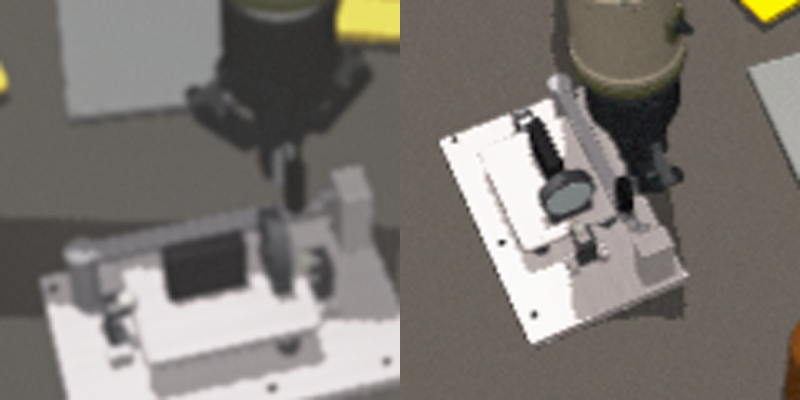

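The push stopped hard at y = -0.0708 (predicted shut position -0.071) with 32 N. I'll back off, rise and check.

>>> move_arm(claw=[0, 0, 0, 0, 0, 0, 0, 0], dp=[[0, -0.06, 0], [0, -0.08, 0], [0, -0.1, 0], [0, 0, -0.15], [0, 0, -0.15], [0, 0, -0.15], [0, 0, -0.1], [0, 0, 0]], turn=[[0, 0, 0], [0, 0, 0], [0, 0, 0], [0, 0, 0], [0, 0, 0], [0, 0, 0], [0, 0, 0], [0, 0, 0]])

```text
clock: 13.4
position: [0.5716, -0.0324, 0.1969]
ee_rot: [0.997, 0.073, 0.003, -0.0]
ft_force: [0.6, -0.6, 0.4]
grip_width: 0.005
```

```bash
python3 - <<'E'
from h import *
import cv2
o=manip.get_obs();print(o["clock"],o["position"],o["ee_rot"],o["ft_force"])
w=cams.camera("wrist")[:,:,::-1];cv2.imwrite("pics/w10.png",w)
s=cams.camera("side")[:,:,::-1];t=cams.camera("scene")[:,:,::-1]
cv2.imwrite("pics/side10.png",s);cv2.imwrite("pics/scene10.png",t)
cv2.imwrite("pics/c17.png",np.hstack([cv2.resize(s[180:300,240:360],(400,400),interpolation=cv2.INTER_CUBIC),cv2.resize(t[170:290,220:340],(400,400),interpolation=cv2.INTER_CUBIC)]))
E
```

```text
13.4 [ 0.57158405 -0.03238014  0.19691844] [ 9.97360817e-01  7.25219633e-02  3.45634468e-03 -1.37768337e-04] [ 0.59162266 -0.56731063  0.41084332]
```

View pics/w10.png

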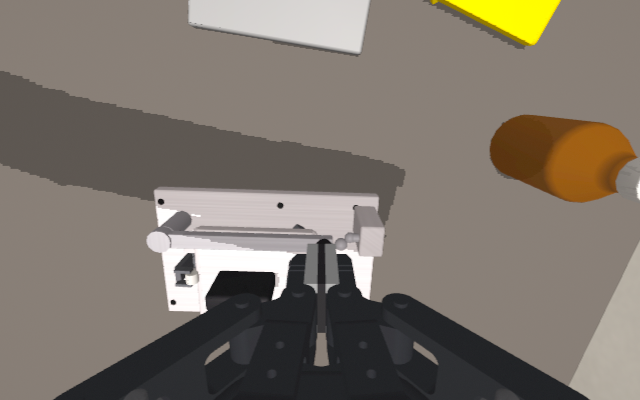

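View pics/c17.png

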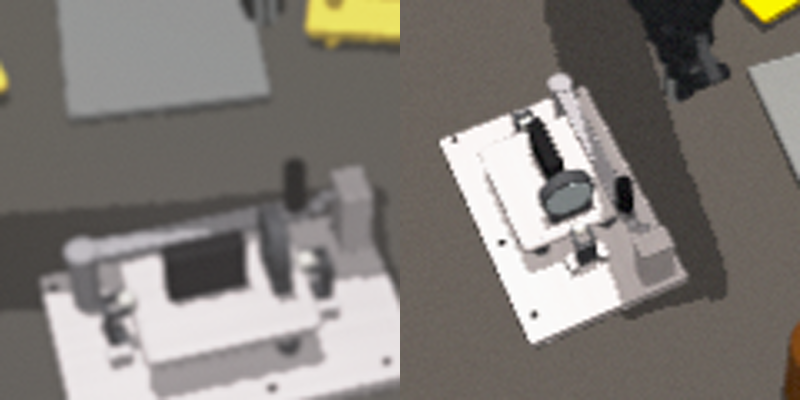

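```bash
python3 - <<'E'
import cv2
w=cv2.imread("pics/w10.png")
cv2.imwrite("pics/c18.png",cv2.resize(w[180:330,145:395],None,fx=3.2,fy=3.2,interpolation=cv2.INTER_CUBIC))
E
```

```text
(no output)
```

View pics/c18.png

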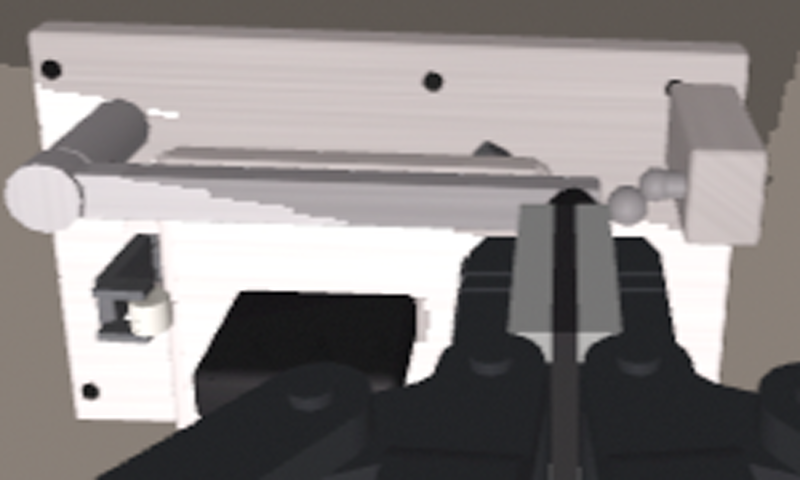

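>>> move_arm(claw=[0, 0, 0, 0], dp=[[-0.1, 0.17, -0.03], [-0.1, 0.17, -0.03], [0, 0.15, 0], [0, 0, 0]], turn=[[0, 0, 0], [0, 0, 0], [0, 0, 0], [0, 0, 0]])

```text
clock: 13.88
position: [0.5423, -0.1417, 0.2038]
ee_rot: [0.998, 0.069, -0.0, 0.001]
ft_force: [-0.7, -1.3, 0.4]
grip_width: 0.003
```

```bash
python3 - <<'E'
from h import *
import cv2
o=manip.get_obs();print(o["clock"],o["position"],o["ee_rot"],o["ft_force"])
np.save("p11.npy",wpose(o,cams.camera_info("wrist")))
w=cams.camera("wrist")[:,:,::-1];cv2.imwrite("pics/w11.png",w)
E
```

```text
13.8833 [ 0.54229211 -0.14173375  0.20380452] [ 9.97644929e-01  6.85789722e-02 -3.85457958e-04  1.17081507e-03] [-0.65444886 -1.34850346  0.35901256]
```

View pics/w11.png

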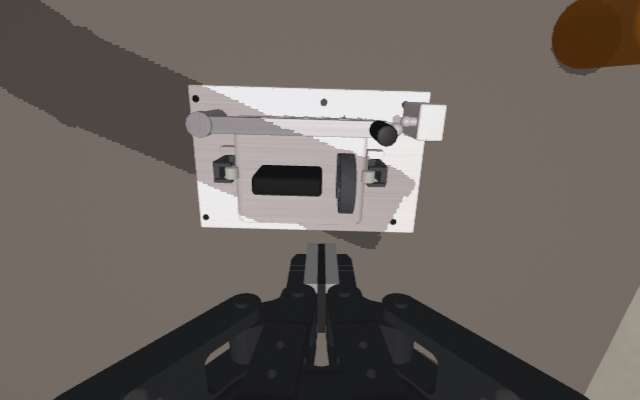

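```bash
python3 - <<'E'
import cv2
w=cv2.imread("pics/w11.png")
cv2.imwrite("pics/c19.png",cv2.resize(w[80:240,185:450],None,fx=3,fy=3,interpolation=cv2.INTER_CUBIC))
E
```

```text
(no output)
```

View pics/c19.png

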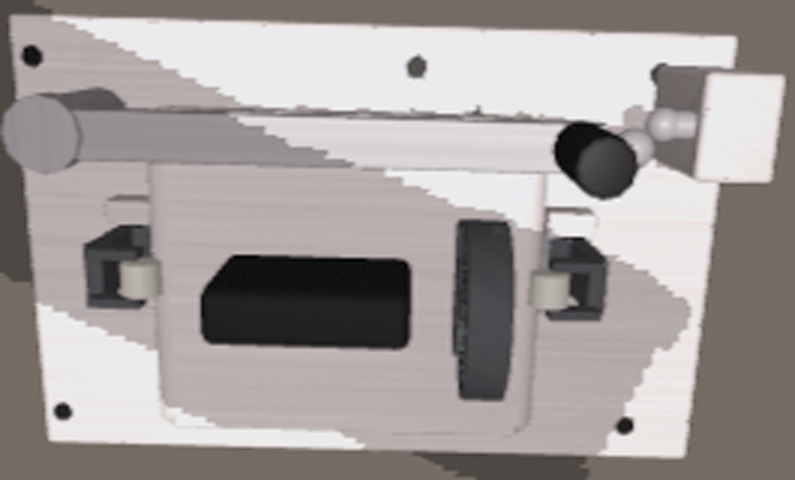

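The bar lies along the carrier's +y edge and its tip ball at (635,148) is inboard of the catch ball at (662,123). Both rollers bear on the plate ends. Angle check:

```bash
python3 - <<'E'
from h import *
np.set_printoptions(precision=4,suppress=True)
i=cams.camera_info("wrist");T=np.load("p11.npy")
C=lambda u,v:(185+(u+.5)/3-.5,80+(v+.5)/3-.5)
def ln(n,a,b,z):
    p,q=plane(i,C(*a),z,T),plane(i,C(*b),z,T);d=q-p;print(n,p,q,"yaw",round(np.arctan2(d[1],d[0]),4),"len",round(np.hypot(*d[:2]),4))
ln("slab top",(12,17),(737,38),.014);ln("slab bot",(48,440),(686,458),.014);ln("holes",(32,56),(417,67),.014);ln("holes b",(63,411),(625,425),.014)
ln("bar low",(80,160),(555,172),.068);ln("bar up",(125,109),(560,124),.068);ln("hinge-knobtop",(42,134),(607,167),.068)
ln("fin top lower edge",(207,343),(405,348),.1);ln("plate low",(180,428),(515,433),.055)
a=plane(i,C(42,134),.070,T);
for z in(.107,.109): b=plane(i,C(607,166),z,T);d=b-a;print("hinge->knobtop",a,b,np.arctan2(d[1],d[0]),np.hypot(*d[:2]))
# scene/side triangulated knob/hinge
E
```

```text
slab top [ 0.4036 -0.0772  0.014 ] [ 0.6355 -0.0518  0.014 ] yaw 0.1091 len 0.2333
slab bot [ 0.4183 -0.2238  0.014 ] [ 0.6522 -0.1988  0.014 ] yaw 0.1066 len 0.2352
holes [ 0.4101 -0.0884  0.014 ] [ 0.5345 -0.0748  0.014 ] yaw 0.1092 len 0.1251
holes b [ 0.4235 -0.2115  0.014 ] [ 0.6272 -0.1889  0.014 ] yaw 0.1104 len 0.2049
bar low [ 0.4436 -0.1107  0.068 ] [ 0.5763 -0.0958  0.068 ] yaw 0.1117 len 0.1335
bar up [ 0.4555 -0.095   0.068 ] [ 0.5753 -0.0826  0.068 ] yaw 0.103 len 0.1204
hinge-knobtop [ 0.4329 -0.105   0.068 ] [ 0.5905 -0.0925  0.068 ] yaw 0.0791 len 0.1581
fin top lower edge [ 0.4884 -0.1487  0.1   ] [ 0.5403 -0.1429  0.1   ] yaw 0.1106 len 0.0522
plate low [ 0.4741 -0.194   0.055 ] [ 0.5809 -0.181   0.055 ] yaw 0.1211 len 0.1075
hinge->knobtop [ 0.4336 -0.1047  0.07  ] [ 0.5821 -0.0882  0.107 ] 0.11045175382869707 0.14939181488357137
hinge->knobtop [ 0.4336 -0.1047  0.07  ] [ 0.5817 -0.088   0.109 ] 0.11213470369530469 0.14898804929995016
```

The bar yaw is 0.103–0.112 against a base yaw of 0.107–0.110, so the keeper is at about 0. The fin yaw is 0.111, also aligned. The arm is clear of everything, so I'll hand in.

```bash
python3 - <<'E'
from workcell import manip
print(manip.hand_in()); print(manip.get_obs()["clock"])
E
```

```text
the job is handed in; nothing more can be done
None
the job is handed in; nothing more can be done
```

I lifted the silver carrier off the rest by its fin and pressed it level past the rollers, with the mirror end over the ball pair. I then swept the keeper shut with closed fingers and handed in at about 14 s, clear of everything. No verdict was reported.

**Last checks:**
- **Carrier:** it stopped at the predicted home height (tool at 0.0653 against 0.0652) and looked level and held at both ends. Fin yaw was 0.111 against a base yaw of 0.107–0.110. I did not measure its position against the seat to the 2.5 mm limit; that rests on the height stop, the springs and the pictures.
- **Keeper:** bar yaw was 0.103–0.112, so the joint is within about 0.005 rad of shut, and its tip sits past the catch ball.
- **Bystanders:** the arm was not near any of the three. I did not measure their positions again at the end.

**Disagreements:**
- **Cameras:** the fixed cameras and the wrist camera disagreed by 3–4 mm early on, so I aligned the carrier with the wrist camera.
- **Hinge-to-knob angle:** one line, drawn with the knob top at the wrong height, gave 0.079. With the correct height it gave 0.110–0.112.
- **Push force:** my last push on the keeper reached 32 N along y (about 36 N in all) against its stop, more than was needed.

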